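Clamp the reservoir bottle with the fold-out crank

ROBOT

A 7-joint arm with a two-finger parallel gripper is mounted at the origin on the work surface. World frame = base frame: x ahead of the robot, y to its left, z up, the work surface at z = 0. Lengths are in m, angles in rad, forces in N, time in s.
With the tool pointing down it reaches from about 0.4 to 0.875 m from the base axis. Payload 19.3 kg.
Tool frame: the origin (TCP) lies at the very end of the fingers, on their centre line; the grasp point (between the pads) lies 19 mm behind it; z points along the fingers, y is the direction in which the jaws open and shut (so a half turn about z gives the same grasp; the last joint's range is limited). The gripper opens to 85 mm and grips with 20 to 120 N. Pads are 22 mm wide; open, the fingers measure 114 mm over their backs; the gripper's body (76 mm by 85 mm) begins 54 mm behind the grasp point. The pads swing forward as they close: fully open they stand 13 mm farther back than shut.
Start: joints at [-1.285, 0.521, -0.036, 1.599, 0.021, 1.021, -0.113], TCP at [0.218, 0.586, 0.231] pointing down, gripper open.
Joint ranges: [-2.91, 2.91], [-0.3, 2.13], [-1.5, 1.42], [0.17, 2.43], [-1.26, 4.41], [0.16, 1.93], [-2.52, 2.52]. Speed limits (rad/s): [1.89, 1.89, 2.39, 2.39, 3.01, 3.01, 3.01].

INTERFACE

Orientations are given as [roll, pitch, yaw] about the fixed x, y, z axes, in that order (R = Rz(yaw) Ry(pitch) Rx(roll)).
In Python, from workcell import bot gives the robot as it stands. The module is installed in compiled form; this text tells all that it offers.
- The arm moves only by the shell command python3 -m inch 'ROWS' [FORCE]. ROWS is JSON, a list of rows, each an object of numbers: "dx", "dy", "dz": the shift along the tool's x, y, z in mm; "rx", "ry", "rz": the turn, a rotation vector about the tool's x, y, z in rad; "hand": the closure, from -1 (fully open) to 1 (shut), so that 0 is half open. In form: [{"dx": .., "dy": .., "dz": .., "rx": .., "ry": .., "rz": .., "hand": ..}, ...]. A call has 1 to 10 rows; each row shifts and turns the commanded pose from where the row before left it, along the tool's axes as they then stand; what a row does not reach is not made up. A row lasts 1/10 s, in which the tool goes at most 50 mm and 8.59 degrees, less where a joint would pass 70% of its speed; a pose out of reach is approached as far as the arm can. A call with a gripper value outside its range is refused whole. The fingers move at their own pace and stop on an object; FORCE is the grip in N (left out, the last holds). Time passes only in rows, so rows that do not move let the fingers close. It gives the time, the measured TCP pose, the force and the opening at its end, in the units of the state.
- bot.observe(): the state, without advancing time (a new reading comes with each control period).
- bot.grab_frame(name): name is "scene" or "top" or "wrist"; returns (picture, depth): 400x640x3 uint8, red, green, blue; 400x640 float32, m along the optical axis (not along the pixel's ray), 0 where there is no reading.
- bot.get_calibration(name): a dict with "vertical_fov" (degrees; the focal length in pixels is half the picture's height over the tangent of half this angle, whatever the lens; pixels are square), "cx", "cy" (the principal point, pixels), "origin" and "orientation" of the camera in the world. Camera axes: x right, y down, z forward; pixel columns grow to the right and rows downward; lengths in m; the calibration is good to about 2 mm. A picture is of the moment at which its call begins: read the wrist's pose just before it. get_calibration takes no time and is no camera call; for the wrist camera it gives the pose at the moment of the call.
- bot.job_done(): hands the job in, once; it reports no verdict.
Trained networks look in the newest picture that a camera, given by its name, has taken for a name from the list of things; names that differ only in an ending like _2 or _b are one class to them, and where a whole thing is asked for, a point or a joint stands for the part that bears it (a point fixed in the world has none). Each returns a list of dicts, best first, with "score" (0 to 1); they miss things now and then, are a little off and sometimes report something else, mostly with a low value. They report only what shows in the picture. A call takes as long as a camera call.
- bot.trace(camera, target): "region" (400x640 bool, what is visible of it) and "box" ([left, top, right, bottom] in pixels, round what is visible of it).
- bot.tip_of(camera, target): "centre" ([row, column] in pixels: a listed point, or the origin of a listed thing).
The state is a dict: "clock": time; "qpos": joint angles; "qd": joint speeds; "joint_efforts": joint torques, N m; "position": TCP position; "tool_rot": TCP orientation; "force": force on the tool from outside, world axes, zero at the start; "moment": the same for the moment, N m; "grip_width": finger opening in m.
Only numpy, scipy, OpenCV 4.12 (cv2) and the standard library are available. Lean on these libraries where they do the work, as an engineer would, in place of code of your own. Each camera call takes 0.05 s, during which the arm holds its last target.

TASK

Secure the square white bottle in the bench clamp: first swing the crank's folded grip fully up to its working position, then crank clockwise by that grip until the pad holds the bottle firmly against the fence, with about 15 N, and never so hard that it is crushed, and let go with the grip left standing. Move the bottle and pad only by means of the crank, and leave the other things where they are.

Things in the scene. Friction and masses are not known exactly. Their poses are not given: they have to be found in the camera images.
- handle (a joint): the fold-out hinge of the crank's grip, rad: 0 = folded flat back over the crank arm, 1.571 = upright against its end stop (working position). Stiff: it stays where left and takes about 4 N at the middle of the grip to move
- grip (a point): middle of the black grip of the clamp's crank, on its axis. The grip is a round sleeve, 24 mm in diameter and 70 mm long, that turns freely about its own axis; its middle lies 55 mm from the fold-out hinge (it spans 18 to 88 mm from it). Folded, the grip lies level, 5 mm clear above the 16 mm wide steel arm, its free end reaching 18 mm beyond the crank's axis
- pivot (a point): the fold-out hinge at the outer end of the crank arm: 70 mm from the crank's vertical axis and at the height of the folded grip's axis (122 mm above the table). The hinge axis is level and square to the arm, and the grip swings up from lying over the arm to standing upright over this point
- hub (a point): point on the crank's vertical axis, at the same height as pivot, above the round grey gearbox. Seen from above the crank turns CLOCKWISE to close the clamp (the other way it is against its stop at the start). Near the crank nothing but the bottle (130 mm above the table at its cap) stands higher than the arm
- gearbox: round grey gearbox under the crank, 100 mm wide, on the clamp's aluminium plate; origin at its foot, its axes mean nothing. The crank drives the pad 16 mm per radian, 60 to 90 mm in all until the bottle is held. Turned slowly, the grip resists sideways with about 3 to 4.5 N, and 0.23 N more per newton of clamping force: a rise of about 4 N means well clamped, 7 N is too much. Friction keeps the clamp shut when let go (it may spring back to 18 N)
- pad: the clamp's moving black rubber pad, 10 mm thick, 64 mm wide, 55 mm high, on a stiff spring (12 N per mm); origin at its centre, its front face 5 mm ahead along its +x, which is the closing direction, towards the bottle. It should press the bottle with about 15 N (8 to 28 N is firm); above 35 N the bottle is crushed
- bottle: square white plastic bottle with a grey cap, loose on the clamp's plate between the pad and the clamp's fence, an upright aluminium plate 80 mm high that stands 20 to 75 mm behind it (its place is not measured): 70 mm along the closing direction, 90 mm wide, 118 mm high with cap, 0.35 to 0.65 kg; origin at the centre of its underside, z up
- vial: bystander: small amber glass jar, 28 mm wide, 50 mm high, on the clamp's plate beside the bottle; origin at the centre of its underside
- stopper: bystander: rubber stopper, 30 mm wide, 26 mm high, on the clamp's plate on the bottle's other side; origin at the centre of its underside
- carboy: bystander: round white plastic container, 130 mm wide, 190 mm high, to the robot's right; origin at the centre of its underside
- beaker: bystander: clear beaker, 76 mm wide, 100 mm high; origin at the centre of its underside
- tipbox: bystander: grey pipette tip box, 90 x 130 x 55 mm; origin at the centre of its underside
- jar: bystander: white round bottle, 70 mm wide, 110 mm high; origin at the centre of its underside

How it is judged:
On the way, in this order (a step that is already met when the one before it is completed fails the run):
1. the grip is swung up to its working position (handle above 1.4 rad) (value of joint handle above 1.4 rad), for 0.2 s.
2. by cranking, the pad presses the bottle with over 8 N (more than it takes to slide it: it bears on the fence), the grip still up (contact force between pad and bottle above 8 N and value of joint handle above 1.35 rad), for 0.2 s.
At the end, for the whole second after the job is handed in: The grip stands upright (handle joint above 1.35 rad); the bottle stands upright (within 0.06 rad), at rest, pressed by the pad with 8 to 28 N, which takes the fence behind it (all of step 2 and contact force between pad and bottle below 28 N and angle between bottle's own z axis and vertical below 0.06 rad and linear speed of bottle below 0.01 m/s); the robot touches nothing.
It fails at once if the bottle is crushed (pad presses it with over 35 N) (contact force between pad and bottle above 35 N).
It fails at once if the crank is turned (its hinge end moved over 40 mm) with the grip not yet up (below 1.2 rad) (value of joint handle below 1.2 rad and distance of pivot from where it was at the start of the episode above 0.04 m).
It fails at once if the robot pushes the bottle or the pad directly (over 2 N) (contact force between any of the fingers, the arm and bottle above 2 N or contact force between any of the fingers, the arm and pad above 2 N).
It fails at once if a bystander is moved over 30 mm (distance of any of vial, stopper, carboy, beaker, tipbox, jar from where it was at the start of the episode above 0.03 m).
It also fails if it takes over 72 s, if anything falls off the work surface, if the arm or the gripper's body presses on something with over 40 N, if the wrist force passes 120 N, or if a joint passes its speed limit or range.

## Working session

There is one attempt and no reset: what is moved stays moved. The work goes in short steps, Python scripts to look and compute and a shell command to move; the robot and the scene stay as the last step left them, time stands still between calls to the robot, and variables do not carry over. Pictures are saved under pics/ and viewed, and the job is handed in when it is done.

```bash
mkdir -p pics; cat > h.py <<'E'
import numpy as np, cv2
from scipy.spatial.transform import Rotation as R
from workcell import bot
def cal(n):
    c=bot.get_calibration(n); return c
def camR(c):
    o=np.array(c["orientation"],float)
    return o if o.shape==(3,3) else R.from_euler('xyz',o).as_matrix()
def f(c): return 200/np.tan(np.radians(c["vertical_fov"])/2)
def ray(c,r,col):
    F=f(c); d=np.array([(col-c["cx"])/F,(r-c["cy"])/F,1.0]); return camR(c)@d
def atz(c,r,col,z):
    d=ray(c,r,col); o=np.array(c["origin"]); return o+d*(z-o[2])/d[2]
def atd(c,r,col,dep): return np.array(c["origin"])+ray(c,r,col)*dep
def proj(c,p):
    q=camR(c).T@(np.array(p)-np.array(c["origin"])); F=f(c); return (c["cy"]+F*q[1]/q[2], c["cx"]+F*q[0]/q[2])
def save(n,im): cv2.imwrite('pics/'+n,cv2.cvtColor(im,cv2.COLOR_RGB2BGR))
E
python3 - <<'E'
from h import *
print(bot.observe())
for n in ["scene","top","wrist"]:
    c=cal(n); print(n,c)
    im,d=bot.grab_frame(n); save(n+'0.png',im); np.save('pics/'+n+'0.npy',d)
    for t in ["grip","pivot","hub","gearbox","pad","bottle"]:
        for x in bot.tip_of(n,t)[:2]:
            r,co=x["centre"]; dd=d[int(min(max(r,0),399)),int(min(max(co,0),639))]
            z={"grip":.122,"pivot":.122,"hub":.122}.get(t)
            print(n,t,round(x["score"],2),np.round([r,co],1),dd,atd(c,r,co,dd).round(4), atz(c,r,co,z).round(4) if z else '')
E
```

```text
{'clock': 0.0, 'qpos': array([-1.28517533,  0.52199817, -0.03628074,  1.60000258,  0.0212258 ,
        1.02111636, -0.11280011]), 'qd': array([ 0.00032518, -0.00117424, -0.00018522, -0.00097027, -0.00045458,
        0.00061225, -0.00015778]), 'joint_efforts': array([ 4.46659942e-05, -9.27099895e+01,  1.97887927e+00, -3.69965744e+01,
        1.77231448e-02,  7.47269980e-03, -4.75821622e-06]), 'position': array([0.21767416, 0.58550678, 0.23073809]), 'tool_rot': array([-3.14046029e+00,  1.27243176e-04,  2.78573459e+00]), 'force': array([-0.91381888,  0.61543666,  0.24488392]), 'moment': array([-0.00299417, -0.03466009,  0.0448828 ]), 'grip_width': 0.08502134504496207}
scene {'vertical_fov': 46.825444660193426, 'cx': 323.85185737317886, 'cy': 199.6116944297903, 'origin': array([1.44657166, 0.51447727, 0.8279867 ]), 'orientation': array([-2.20020202,  0.01361176,  2.0649523 ])}
scene grip 0.74 [164.1 309. ] 1.2894636 [ 0.5016 -0.0522  0.1497] [ 0.463  -0.0754  0.122 ]
scene pivot 0.66 [165.  322.5] 1.3200996 [ 0.4622 -0.031   0.131 ] [ 0.4495 -0.0381  0.122 ]
scene pivot 0.15 [294.2 479.1
[... 540 characters left out ...]
, -1.5880842 ])}
top grip 0.78 [224.6 351.4] 1.2563965 [ 0.491  -0.0573  0.1478] [ 0.4951 -0.059   0.122 ]
top pivot 0.89 [240.6 345.5] 1.2654771 [ 0.4514 -0.0416  0.1299] [ 0.4524 -0.042   0.122 ]
top hub 0.61 [220.7 350.4] 1.2557181 [ 0.5009 -0.0548  0.1506] [ 0.5057 -0.0567  0.122 ]
top gearbox 0.55 [225.9 351.9] 1.2538944 [ 0.4872 -0.0584  0.1495] 
top pad 0.42 [223.9 313. ] 1.3975922 [0.517  0.0452 0.0091] 
top bottle 0.71 [229.2 293.4] 1.2755111 [0.4847 0.0959 0.127 ] 
wrist {'vertical_fov': 67.835662551147, 'cx': 317.8809885721547, 'cy': 201.70536641407028, 'origin': array([0.14223866, 0.6148808 , 0.37416839]), 'orientation': array([ 2.82449823e+00, -1.66739506e-04,  1.21564518e+00])}
```

View pics/scene0.png

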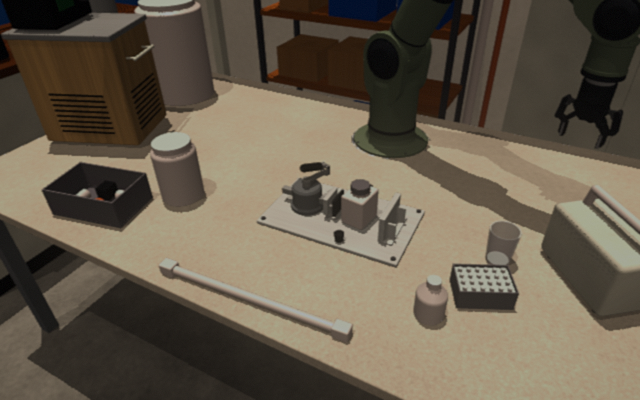

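View pics/top0.png

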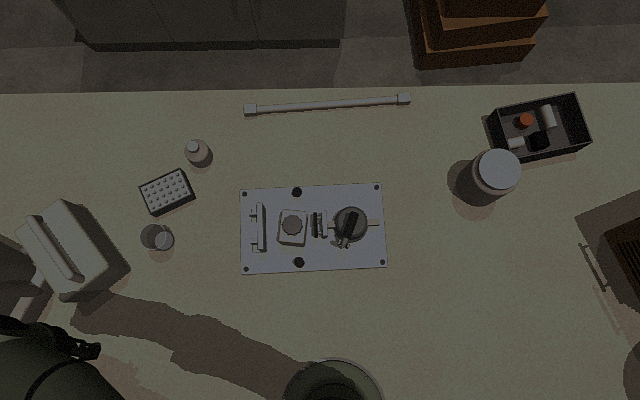

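```bash
python3 - <<'E'
import cv2
for n,(a,b,c,d) in {'scene':(120,280,240,440),'top':(160,290,240,420)}.items():
    im=cv2.imread(f'pics/{n}0.png')[a:b,c:d]; cv2.imwrite(f'pics/{n}0c.png',cv2.resize(im,None,fx=4,fy=4,interpolation=cv2.INTER_CUBIC)[:600,:800])
E
```

```text
(no output)
```

View pics/scene0c.png

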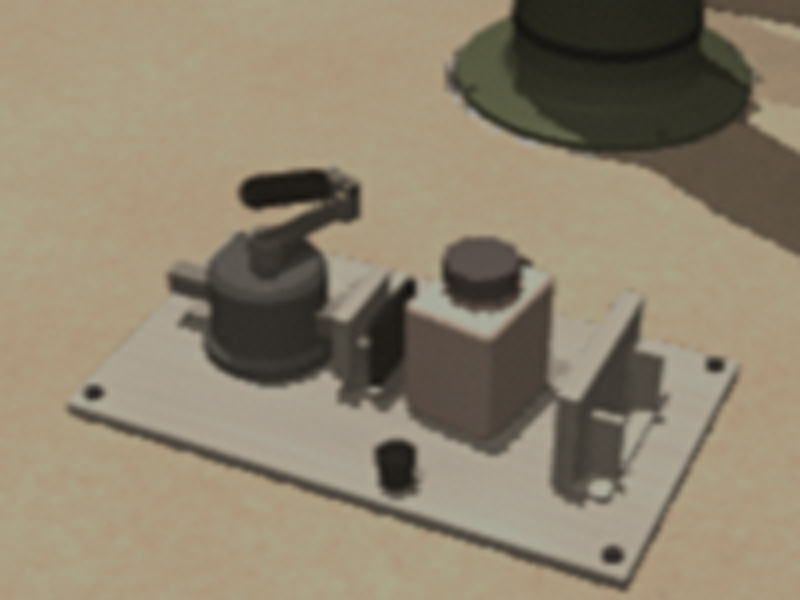

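View pics/top0c.png

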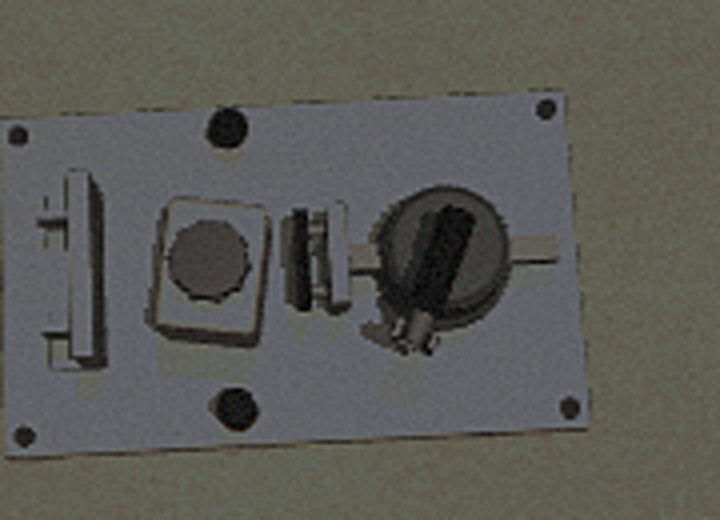

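The scene crop shows the pivot end of the crank at about row 170, col 326, with the grip looking roughly level over the arm. The top crop shows the grip from about (211,354) to (243,344), the gearbox centred near (224,352), and the bottle left of the pad. Next I'll measure these from the depth.

```bash
python3 - <<'E'
from h import *
for n in ["top","scene"]:
    c=cal(n); im,d=bot.grab_frame(n)
    for t in ["grip","gearbox","bottle","pad","vial","stopper"]:
        L=bot.trace(n,t)
        if not L: print(n,t,'none'); continue
        m=L[0]["region"]; rr,cc=np.nonzero(m&(d>0)); F=f(c)
        P=np.array([atd(c,r,q,d[r,q]) for r,q in zip(rr,cc)])
        print(n,t,round(L[0]["score"],2),L[0]["box"],len(P),'med',np.median(P,0).round(3),'p5',np.percentile(P,5,axis=0).round(3),'p95',np.percentile(P,95,axis=0).round(3))
        if t=='grip':
            xy=P[:,:2]; ctr=np.median(P,0); u,s,v=np.linalg.svd(P-P.mean(0),full_matrices=False); print('axis',v[0].round(3), 'extent',np.percentile((P-P.mean(0))@v[0],[2,98]).round(3))
            o=np.argsort((P-P.mean(0))@v[0]); 
            for k in np.array_split(o,6): print('   ',np.median(P[k],0).round(4))
E
```

```text
top grip 0.83 [342.8, 209.3, 357.4, 245.8] 282 med [ 0.487 -0.052  0.144] p5 [ 0.448 -0.07   0.128] p95 [ 0.521 -0.035  0.154]
axis [-0.892  0.337 -0.303] extent [-0.04   0.048]
    [ 0.5175 -0.0642  0.1531]
    [ 0.5051 -0.0589  0.151 ]
    [ 0.4927 -0.0537  0.147 ]
    [ 0.4803 -0.0485  0.1425]
    [ 0.4675 -0.0454  0.1383]
    [ 0.4529 -0.0378  0.1302]
top gearbox 0.95 [335.0, 208.3, 369.1, 248.3] 977 med [ 0.497 -0.054  0.086] p5 [ 0.449 -0.095  0.026] p95 [ 0.542 -0.023  0.152]
top bottle 0.56 [280.0, 207.3, 308.6, 249.0] 879 med [0.489 0.098 0.104] p5 [0.453 0.066 0.055] p95 [0.533 0.13  0.132]
top pad 0.36 [184.0, 143.1, 213.4, 167.7] 624 med [0.717 0.371 0.074] p5 [0.696 0.347 0.007] p95 [0.751 0.409 0.11 ]
top vial 0.21 [458.6, 150.7, 523.1, 207.4] 2755 med [ 0.61  -0.421  0.183] p5 [ 0.563 -0.484  0.028] p95 [ 0.668 -0.38   0.193]
top stopper none
scene grip 0.56 [295.3, 158.8, 328.3, 176.1] 204 med [ 0.495 -0.047  0.14 ] p5 [ 0.451 -0.066  0.124] p95 [ 0.525 -0.031  0.154]
axis [ 0.921 -0.097  0.377] extent [-0.053  0.035]
    [ 0.4547 -0.0342  0.1269]
    [ 0.4754 -0.0382  0.1355]
    [ 0.4903 -0.0425  0.1382]
    [ 0.5037 -0.0479  0.1456]
    [ 0.5169 -0.0531  0.1445]
    [ 0.5238 -0.0604  0.1481]
scene gearbox 0.72 [290.2, 160.9, 329.2, 216.8] 1431 med [ 0.524 -0.045  0.081] p5 [ 0.449 -0.092  0.014] p95 [ 0.555 -0.017  0.144]
scene bottle 0.85 [340.7, 179.3, 377.9, 229.0] 1435 med [0.525 0.115 0.084] p5 [0.471 0.073 0.022] p95 [0.545 0.139 0.129]
scene pad 0.75 [331.2, 189.0, 346.0, 216.2] 231 med [0.52  0.044 0.058] p5 [0.482 0.022 0.012] p95 [0.539 0.065 0.08 ]
scene vial none
scene stopper 0.42 [335.2, 228.5, 343.4, 239.6] 109 med [0.614 0.096 0.035] p5 [0.598 0.083 0.015] p95 [0.622 0.106 0.038]
```

View pics/wrist0.png

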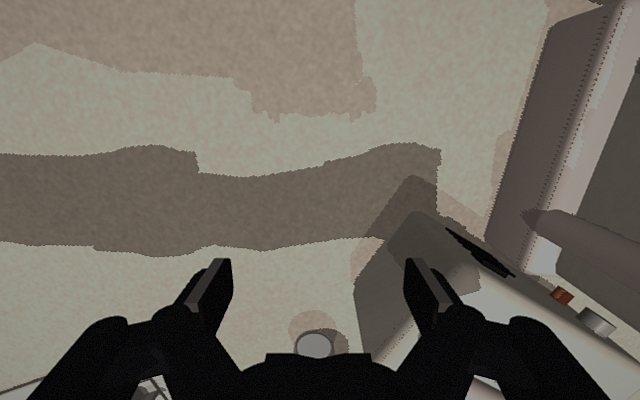

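```bash
python3 -m inch '[{"dx":-23.4,"dy":-25.2,"dz":-5},{"dx":-23.4,"dy":-25.2,"dz":-5},{"dx":-23.4,"dy":-25.2,"dz":-5},{"dx":-23.4,"dy":-25.2,"dz":-5},{"dx":-23.4,"dy":-25.2,"dz":-5},{"dx":-23.4,"dy":-25.2,"dz":-5},{"dx":-23.4,"dy":-25.2,"dz":-5},{"dx":-23.4,"dy":-25.2,"dz":-5},{"dx":-23.4,"dy":-25.2,"dz":-5},{"dx":-23.4,"dy":-25.2,"dz":-5}]' 30; python3 -m inch '[{"dx":-23.4,"dy":-25.2,"dz":-2},{"dx":-23.4,"dy":-25.2,"dz":-2},{"dx":-23.4,"dy":-25.2,"dz":-2},{"dx":-23.4,"dy":-25.2,"dz":-2},{"dx":-23.4,"dy":-25.2,"dz":-2},{"dx":-23.4,"dy":-25.2,"dz":-2},{"dx":-23.4,"dy":-25.2,"dz":-2},{"dx":-23.4,"dy":-25.2,"dz":-2},{"dx":-23.4,"dy":-25.2,"dz":-2},{"dx":-23.4,"dy":-25.2,"dz":-2}]'
```

```text
schema error: expected keys dx, dy, dz, rx, ry, rz, hand
schema error: expected keys dx, dy, dz, rx, ry, rz, hand
```

```bash
python3 -m inch '[{"dx":-23.4,"dy":-25.2,"dz":-5,"rx":0,"ry":0,"rz":0,"hand":-1},{"dx":-23.4,"dy":-25.2,"dz":-5,"rx":0,"ry":0,"rz":0,"hand":-1},{"dx":-23.4,"dy":-25.2,"dz":-5,"rx":0,"ry":0,"rz":0,"hand":-1},{"dx":-23.4,"dy":-25.2,"dz":-5,"rx":0,"ry":0,"rz":0,"hand":-1},{"dx":-23.4,"dy":-25.2,"dz":-5,"rx":0,"ry":0,"rz":0,"hand":-1},{"dx":-23.4,"dy":-25.2,"dz":-5,"rx":0,"ry":0,"rz":0,"hand":-1},{"dx":-23.4,"dy":-25.2,"dz":-5,"rx":0,"ry":0,"rz":0,"hand":-1},{"dx":-23.4,"dy":-25.2,"dz":-5,"rx":0,"ry":0,"rz":0,"hand":-1},{"dx":-23.4,"dy":-25.2,"dz":-5,"rx":0,"ry":0,"rz":0,"hand":-1},{"dx":-23.4,"dy":-25.2,"dz":-5,"rx":0,"ry":0,"rz":0,"hand":-1}]' 30; python3 -m inch '[{"dx":-23.4,"dy":-25.2,"dz":-2,"rx":0,"ry":0,"rz":0,"hand":-1},{"dx":-23.4,"dy":-25.2,"dz":-2,"rx":0,"ry":0,"rz":0,"hand":-1},{"dx":-23.4,"dy":-25.2,"dz":-2,"rx":0,"ry":0,"rz":0,"hand":-1},{"dx":-23.4,"dy":-25.2,"dz":-2,"rx":0,"ry":0,"rz":0,"hand":-1},{"dx":-23.4,"dy":-25.2,"dz":-2,"rx":0,"ry":0,"rz":0,"hand":-1},{"dx":-23.4,"dy":-25.2,"dz":-2,"rx":0,"ry":0,"rz":0,"hand":-1},{"dx":-23.4,"dy":-25.2,"dz":-2,"rx":0,"ry":0,"rz":0,"hand":-1},{"dx":-23.4,"dy":-25.2,"dz":-2,"rx":0,"ry":0,"rz":0,"hand":-1},{"dx":-23.4,"dy":-25.2,"dz":-2,"rx":0,"ry":0,"rz":0,"hand":-1},{"dx":-23.4,"dy":-25.2,"dz":-2,"rx":0,"ry":0,"rz":0,"hand":-1}]'
```

```text
clock: 2.75
position: [0.3496, 0.2668, 0.2817]
tool_rot: [3.141, 0.0, 2.786]
force: [0.5, 0.8, 0.2]
grip_width: 0.0854
clock: 3.75
position: [0.4812, -0.051, 0.3016]
tool_rot: [3.141, 0.0, 2.786]
force: [-0.1, 0.1, -0.3]
grip_width: 0.0853
```

```bash
cat > look.py <<'E'
from h import *
import sys
tag=sys.argv[1]; n="wrist"
s=bot.observe(); print(s["clock"],s["position"].round(4),s["tool_rot"].round(3),s["force"].round(2),s["qpos"].round(2),s["grip_width"])
c=cal(n); im,d=bot.grab_frame(n); save(tag+'.png',im)
for t in ["grip","pivot","hub","gearbox","bottle","pad"]:
    for x in bot.tip_of(n,t)[:1]:
        r,co=x["centre"]; dd=d[int(min(max(r,0),399)),int(min(max(co,0),639))]
        print(t,round(x["score"],2),np.round([r,co],1),atd(c,r,co,dd).round(4),atz(c,r,co,.122).round(4))
L=bot.trace(n,"grip")
if L:
    m=L[0]["region"]; rr,cc=np.nonzero(m&(d>0)); P=np.array([atd(c,r,q,d[r,q]) for r,q in zip(rr,cc)])
    u,sv,v=np.linalg.svd(P-P.mean(0),full_matrices=False); print('axis',v[0].round(3),len(P))
    o=np.argsort((P-P.mean(0))@v[0])
    for k in np.array_split(o,8): print('  ',np.median(P[k],0).round(4),P[k][:,2].max().round(4))
E
python3 look.py w1
```

```text
3.75 [ 0.4812 -0.051   0.3016] [3.141 0.    2.786] [-0.13  0.07 -0.31] [-0.31  0.23  0.35  1.88 -0.09  1.05  1.3 ] 0.0852676806816003
grip 0.29 [203.7 318.6] [ 0.4979 -0.0552  0.1527] [ 0.5076 -0.0587  0.122 ]
pivot 0.79 [147.2 320.4] [ 0.4469 -0.0343  0.1309] [ 0.4481 -0.0347  0.122 ]
hub 0.67 [204.3 320.2] [ 0.4995 -0.054   0.1515] [ 0.5089 -0.0573  0.122 ]
gearbox 0.6 [184.4 320.8] [ 0.4808 -0.0465  0.1469] [ 0.4871 -0.0485  0.122 ]
bottle 0.79 [134.6 421.6] [0.4768 0.076  0.1038] [0.473  0.0707 0.122 ]
pad 0.58 [164.1 387.4] [0.5049 0.036  0.0688] [0.4909 0.0278 0.122 ]
axis [ 0.88  -0.351  0.321] 1664
   [ 0.4475 -0.035   0.1289] 0.1337
   [ 0.4604 -0.04    0.137 ] 0.1421
   [ 0.4705 -0.0437  0.1411] 0.1446
   [ 0.4793 -0.0477  0.144 ] 0.1472
   [ 0.488  -0.051   0.1466] 0.1506
   [ 0.4968 -0.0549  0.1497] 0.1534
   [ 0.5057 -0.0578  0.1523] 0.1573
   [ 0.5149 -0.0623  0.1554] 0.1582
```

View pics/w1.png

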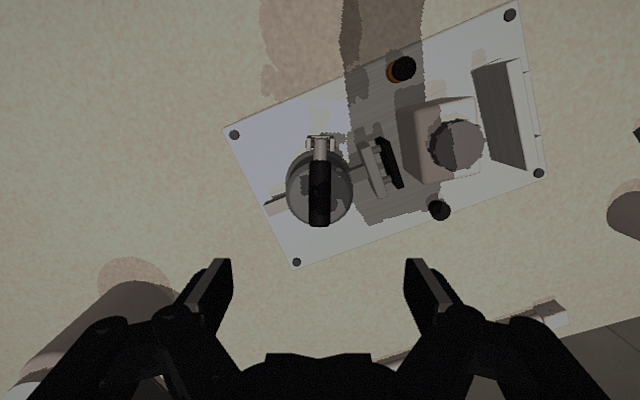

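The grip stands vertical in the image at col 319, rows 160–226, with the pivot at (147,320). It is already about 0.33 rad up, and the jaws line up with it. Next I'll fit the hub axis from the gearbox's top rim.

```bash
python3 - <<'E'
from h import *
n="wrist";c=cal(n); im,d=bot.grab_frame(n)
rr,cc=np.mgrid[120:250:1,260:380:1]; F=f(c)
D=np.stack([(cc-c["cx"])/F,(rr-c["cy"])/F,np.ones_like(rr,float)],-1)@camR(c).T
P=(np.array(c["origin"])+D*d[120:250,260:380][...,None]).reshape(-1,3)
P=P[d[120:250,260:380].ravel()>0]
for a in np.arange(0.0,0.17,0.01): print(round(a,2),((P[:,2]>=a)&(P[:,2]<a+.01)).sum(),end='; ')
print()
for lo,hi in [(.07,.08),(.08,.09),(.09,.1),(.1,.11)]:
    Q=P[(P[:,2]>=lo)&(P[:,2]<hi)]; Q=Q[np.hypot(Q[:,0]-.51,Q[:,1]+.06)<.058]
    if len(Q)<20: continue
    (x,y),r=cv2.minEnclosingCircle(Q[:,:2].astype(np.float32)); print(lo,len(Q),x,y,r)
top=cal("top")
E
```

```text
0.0 300; 0.01 8847; 0.02 341; 0.03 95; 0.04 155; 0.05 739; 0.06 101; 0.07 569; 0.08 2071; 0.09 47; 0.1 77; 0.11 12; 0.12 337; 0.13 384; 0.14 736; 0.15 454; 0.16 0; 
0.07 166 0.5093784928321838 -0.05939653515815735 0.04399997368454933
0.08 1904 0.509121298789978 -0.059286635369062424 0.0427086316049099
```

```bash
python3 -m inch '[{"dx":-6,"dy":1,"dz":20,"rx":0,"ry":0,"rz":0,"hand":-0.2},{"dx":-6.3,"dy":0.8,"dz":20,"rx":0,"ry":0,"rz":0,"hand":-0.2},{"dx":0,"dy":0,"dz":20,"rx":0,"ry":0,"rz":0,"hand":-0.2},{"dx":0,"dy":0,"dz":20,"rx":0,"ry":0,"rz":0,"hand":-0.2},{"dx":0,"dy":0,"dz":20,"rx":0,"ry":0,"rz":0,"hand":-0.2},{"dx":0,"dy":0,"dz":10,"rx":0,"ry":0,"rz":0,"hand":-0.2}]' 30; python3 look.py w2
```

```text
clock: 4.8
position: [0.4924, -0.0516, 0.1901]
tool_rot: [-3.141, -0.001, 2.787]
force: [0.2, 1.0, 0.4]
grip_width: 0.0512
4.8 [ 0.4924 -0.0516  0.1901] [-3.141e+00 -1.000e-03  2.787e+00] [0.23 1.01 0.43] [-0.26  0.39  0.32  1.99 -0.17  0.79  1.37] 0.05116902256335956
grip 0.82 [229.4 316.4] [ 0.4913 -0.0513  0.1492] [ 0.5023 -0.0555  0.122 ]
pivot 0.69 [149.1 318.1] [ 0.4441 -0.0326  0.1296] [ 0.4451 -0.033   0.122 ]
hub 0.71 [238.3 314. ] [ 0.496  -0.0547  0.1513] [ 0.5087 -0.0599  0.122 ]
gearbox 0.91 [196.3 316.1] [ 0.4713 -0.0441  0.143 ] [ 0.4773 -0.0464  0.122 ]
bottle 0.89 [136.3 454.7] [0.4767 0.07   0.0946] [0.4698 0.0593 0.122 ]
pad 0.71 [173.9 413.3] [0.5001 0.0355 0.0781] [0.4858 0.0255 0.122 ]
axis [ 0.882 -0.343  0.323] 3965
   [ 0.4479 -0.0351  0.1294] 0.1333
   [ 0.4609 -0.04    0.1367] 0.1415
   [ 0.4699 -0.0438  0.1408] 0.1445
   [ 0.4787 -0.0469  0.1437] 0.1486
   [ 0.4878 -0.0504  0.1465] 0.1508
   [ 0.4966 -0.0541  0.1495] 0.1535
   [ 0.5057 -0.0575  0.1523] 0.1562
   [ 0.5147 -0.0615  0.1555] 0.1587
```

View pics/w2.png

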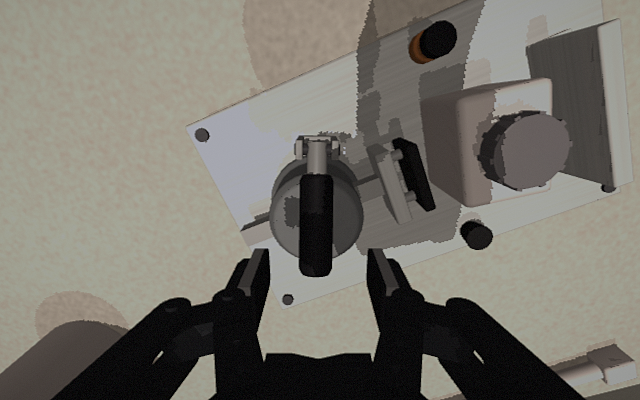

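The jaws straddle the grip: fingers at cols 268 and 372, grip at col 316. I'll go down and close.

```bash
python3 -m inch '[{"dx":0,"dy":-0.7,"dz":20,"rx":0,"ry":0,"rz":0,"hand":-0.2},{"dx":0,"dy":0,"dz":20,"rx":0,"ry":0,"rz":0,"hand":-0.2},{"dx":0,"dy":0,"dz":15,"rx":0,"ry":0,"rz":0,"hand":-0.2},{"dx":0,"dy":0,"dz":13,"rx":0,"ry":0,"rz":0,"hand":-0.2},{"dx":0,"dy":0,"dz":0,"rx":0,"ry":0,"rz":0,"hand":-0.2},{"dx":0,"dy":0,"dz":0,"rx":0,"ry":0,"rz":0,"hand":0}]' 20;  python3 -m inch '[{"dx":0,"dy":0,"dz":0,"rx":0,"ry":0,"rz":0,"hand":0.3},{"dx":0,"dy":0,"dz":0,"rx":0,"ry":0,"rz":0,"hand":0.6},{"dx":0,"dy":0,"dz":0,"rx":0,"ry":0,"rz":0,"hand":0.8},{"dx":0,"dy":0,"dz":0,"rx":0,"ry":0,"rz":0,"hand":1},{"dx":0,"dy":0,"dz":0,"rx":0,"ry":0,"rz":0,"hand":1}]' 20
```

```text
clock: 5.8
position: [0.4929, -0.053, 0.1238]
tool_rot: [3.142, 0.0, 2.786]
force: [0.5, -0.2, 1.1]
grip_width: 0.0427
clock: 6.3
position: [0.4932, -0.0533, 0.1237]
tool_rot: [3.142, 0.001, 2.785]
force: [0.7, -5.6, 6.0]
grip_width: 0.0229
```

```bash
python3 -m inch '[{"dx":2.3,"dy":0,"dz":-5,"rx":0,"ry":0,"rz":0,"hand":1},{"dx":2.8,"dy":0,"dz":-4.8,"rx":0,"ry":0,"rz":0,"hand":1},{"dx":3.2,"dy":0,"dz":-4.5,"rx":0,"ry":0,"rz":0,"hand":1},{"dx":3.7,"dy":0,"dz":-4.1,"rx":0,"ry":0,"rz":0,"hand":1},{"dx":4.1,"dy":0,"dz":-3.8,"rx":0,"ry":0,"rz":0,"hand":1}]' 20; python3 look.py w3
```

```text
clock: 6.8
position: [0.4783, -0.0476, 0.1458]
tool_rot: [-3.142, 0.002, 2.786]
force: [5.3, -5.0, -5.9]
grip_width: 0.0233
6.8 [ 0.4783 -0.0476  0.1458] [-3.142e+00  2.000e-03  2.786e+00] [ 5.3  -5.02 -5.88] [-0.25  0.44  0.29  2.07 -0.2   0.66  1.39] 0.023284666459131534
grip 0.79 [284.2 319.3] [ 0.4775 -0.0456  0.1694] [ 0.5074 -0.0564  0.122 ]
pivot 0.98 [185.4 318.6] [ 0.443  -0.033   0.1297] [ 0.445  -0.0337  0.122 ]
gearbox 0.81 [224.5 320. ] [ 0.4575 -0.0377  0.1494] [ 0.4682 -0.0414  0.122 ]
bottle 0.93 [159.2 475.4] [0.474  0.0699 0.0863] [0.4614 0.0543 0.122 ]
pad 0.84 [199.  429.6] [0.4949 0.036  0.0776] [0.4755 0.0246 0.122 ]
axis [ 0.911 -0.368 -0.188] 7791
   [ 0.4475 -0.0348  0.1328] 0.1491
   [ 0.458  -0.0394  0.1489] 0.2208
   [ 0.4659 -0.0425  0.1566] 0.1643
   [ 0.4733 -0.0453  0.1636] 0.1724
   [ 0.4801 -0.0477  0.1702] 0.1775
   [ 0.4862 -0.0502  0.1762] 0.1836
   [ 0.4919 -0.0524  0.1815] 0.1884
   [ 0.4971 -0.0556  0.1843] 0.1897
```

View pics/w3.png

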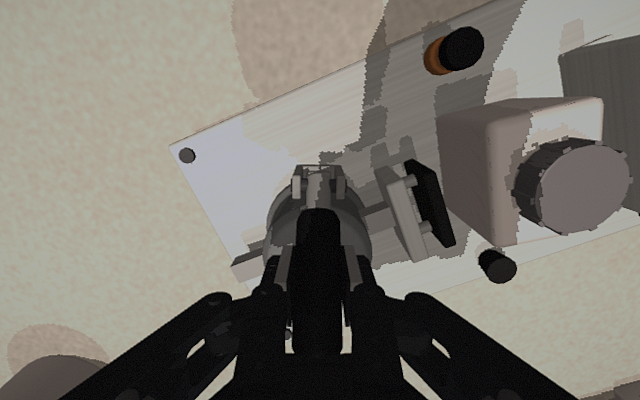

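The grip is held between the pads and is following, now at about 0.8 rad. I'll continue the arc.

```bash
python3 -m inch '[{"dx":4.5,"dy":0,"dz":-3.3,"rx":0,"ry":0,"rz":0,"hand":1},{"dx":4.7,"dy":0,"dz":-2.8,"rx":0,"ry":0,"rz":0,"hand":1},{"dx":5.1,"dy":0,"dz":-2.4,"rx":0,"ry":0,"rz":0,"hand":1},{"dx":5.2,"dy":0,"dz":-1.9,"rx":0,"ry":0,"rz":0,"hand":1},{"dx":5.4,"dy":0,"dz":-1.3,"rx":0,"ry":0,"rz":0,"hand":1},{"dx":5.5,"dy":0,"dz":-0.8,"rx":0,"ry":0,"rz":0,"hand":1}]' 20; python3 -m inch '[{"dx":4,"dy":0,"dz":-0.2,"rx":0,"ry":0,"rz":0,"hand":1},{"dx":2,"dy":0,"dz":0,"rx":0,"ry":0,"rz":0,"hand":1},{"dx":0,"dy":0,"dz":0,"rx":0,"ry":0,"rz":0,"hand":1}]' 20; python3 look.py w4
```

```text
clock: 7.8
position: [0.4508, -0.0371, 0.1588]
tool_rot: [3.141, 0.004, 2.785]
force: [7.8, -6.3, 5.2]
grip_width: 0.0233
clock: 8.1
position: [0.445, -0.0348, 0.159]
tool_rot: [3.141, 0.004, 2.786]
force: [4.1, -5.5, 10.0]
grip_width: 0.0229
8.1 [ 0.445  -0.0348  0.159 ] [3.141 0.004 2.786] [ 4.12 -5.53 10.01] [-0.3   0.37  0.31  2.14 -0.18  0.66  1.34] 0.022917299797406518
grip 0.56 [296.5 317.6] [ 0.4462 -0.0344  0.1884] [ 0.4916 -0.0512  0.122 ]
pivot 0.66 [233.6 317.4] [ 0.4402 -0.0323  0.1347] [ 0.4457 -0.0343  0.122 ]
gearbox 0.76 [251.6 318.2] [ 0.4409 -0.0321  0.1569] [ 0.4583 -0.0384  0.122 ]
bottle 0.86 [187.5 463.4] [0.4586 0.0717 0.0977] [0.4479 0.0625 0.122 ]
pad 0.55 [236.  417.4] [0.4964 0.0356 0.0759] [0.4703 0.0271 0.122 ]
axis [ 0.124 -0.027 -0.992] 5885
   [ 0.453  -0.0373  0.2094] 0.2336
   [ 0.4507 -0.0361  0.2059] 0.2087
   [ 0.4491 -0.0351  0.1997] 0.2039
   [ 0.4477 -0.0346  0.1924] 0.1975
   [ 0.4459 -0.0343  0.1836] 0.1891
   [ 0.4441 -0.0334  0.1735] 0.1794
   [ 0.4418 -0.0322  0.1609] 0.1678
   [ 0.44   -0.0321  0.1366] 0.1542
```

View pics/w4.png

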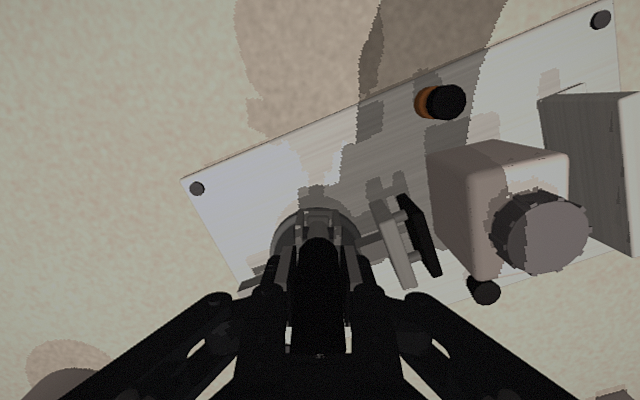

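```bash
python3 -m inch '[{"dx":2.5,"dy":0,"dz":0,"rx":0,"ry":0,"rz":0,"hand":1},{"dx":2.5,"dy":0,"dz":0,"rx":0,"ry":0,"rz":0,"hand":1}]' 20; python3 -m inch '[{"dx":2,"dy":0,"dz":0.3,"rx":0,"ry":0,"rz":0,"hand":1},{"dx":0,"dy":0,"dz":0,"rx":0,"ry":0,"rz":0,"hand":1}]' 20; python3 look.py w5
```

```text
clock: 8.7
position: [0.4406, -0.0331, 0.1589]
tool_rot: [3.141, 0.004, 2.786]
force: [7.0, -5.5, 6.8]
grip_width: 0.0227
clock: 8.9
position: [0.4384, -0.0323, 0.1587]
tool_rot: [3.14, 0.003, 2.786]
force: [4.3, -5.8, 9.3]
grip_width: 0.0231
8.9 [ 0.4384 -0.0323  0.1587] [3.140e+00 3.000e-03 2.786e+00] [ 4.29 -5.78  9.25] [-0.31  0.36  0.31  2.15 -0.18  0.65  1.34] 0.023123074546188283
grip 0.75 [301.5 317.3] [ 0.4406 -0.0324  0.1902] [ 0.4886 -0.0503  0.122 ]
pivot 0.59 [240.9 319.2] [ 0.4401 -0.0309  0.1312] [ 0.4444 -0.0324  0.122 ]
gearbox 0.75 [255.2 318.3] [ 0.4367 -0.0303  0.1561] [ 0.4541 -0.0367  0.122 ]
bottle 0.58 [192.5 460.1] [0.4564 0.0725 0.094 ] [0.4438 0.0622 0.122 ]
pad 0.63 [242.3 415.9] [0.4968 0.036  0.0724] [0.4677 0.0275 0.122 ]
axis [-0.056  0.014 -0.998] 5449
   [ 0.4458 -0.0339  0.2104] 0.2346
   [ 0.443  -0.0331  0.208 ] 0.2099
   [ 0.4413 -0.0324  0.2028] 0.2061
   [ 0.4408 -0.032   0.1956] 0.1994
   [ 0.44   -0.0318  0.1871] 0.1916
   [ 0.4392 -0.0315  0.1765] 0.1822
   [ 0.438  -0.0312  0.1637] 0.1706
   [ 0.4383 -0.0313  0.1468] 0.1556
```

```bash
python3 -m inch '[{"dx":2,"dy":0,"dz":0.2,"rx":0,"ry":0,"rz":0,"hand":1},{"dx":2,"dy":0,"dz":0.3,"rx":0,"ry":0,"rz":0,"hand":1}]' 20; python3 -m inch '[{"dx":1.5,"dy":0,"dz":0.3,"rx":0,"ry":0,"rz":0,"hand":1},{"dx":0,"dy":0,"dz":0,"rx":0,"ry":0,"rz":0,"hand":1}]' 20;  python3 look.py w6; python3 - <<'E'
from h import *
n="scene"; im,d=bot.grab_frame(n); save('s6.png',cv2.resize(im[120:270,240:440],None,fx=4,fy=4,interpolation=cv2.INTER_CUBIC))
E
```

```text
clock: 9.5
position: [0.4349, -0.031, 0.1582]
tool_rot: [3.14, 0.004, 2.786]
force: [6.1, -5.8, 8.2]
grip_width: 0.0226
clock: 9.7
position: [0.433, -0.0304, 0.1578]
tool_rot: [3.141, 0.003, 2.786]
force: [3.2, -4.5, 9.3]
grip_width: 0.0224
9.7 [ 0.433  -0.0304  0.1578] [3.141e+00 3.000e-03 2.786e+00] [ 3.18 -4.51  9.27] [-0.32  0.35  0.31  2.17 -0.17  0.64  1.33] 0.02244993215732223
grip 0.75 [304.9 320.9] [ 0.4352 -0.0287  0.1924] [ 0.4861 -0.0466  0.122 ]
pivot 0.79 [250.6 317.8] [ 0.4387 -0.0314  0.1345] [ 0.4448 -0.0337  0.122 ]
gearbox 0.74 [262.1 319.8] [ 0.4345 -0.0287  0.157 ] [ 0.4534 -0.0354  0.122 ]
bottle 0.76 [202.9 461.8] [0.4574 0.0725 0.097 ] [0.4451 0.0635 0.122 ]
pad 0.7 [248.2 418.8] [0.4931 0.0376 0.0789] [0.4666 0.0301 0.122 ]
axis [ 0.024 -0.004  1.   ] 4949
   [ 0.4365 -0.0308  0.148 ] 0.1571
   [ 0.4349 -0.0297  0.1648] 0.1718
   [ 0.435  -0.0297  0.1781] 0.1836
   [ 0.435  -0.0301  0.1883] 0.1929
   [ 0.4352 -0.03    0.197 ] 0.2005
   [ 0.4353 -0.0298  0.2039] 0.2067
   [ 0.437  -0.0307  0.2083] 0.2098
   [ 0.4399 -0.032   0.2103] 0.2324
```

View pics/s6.png

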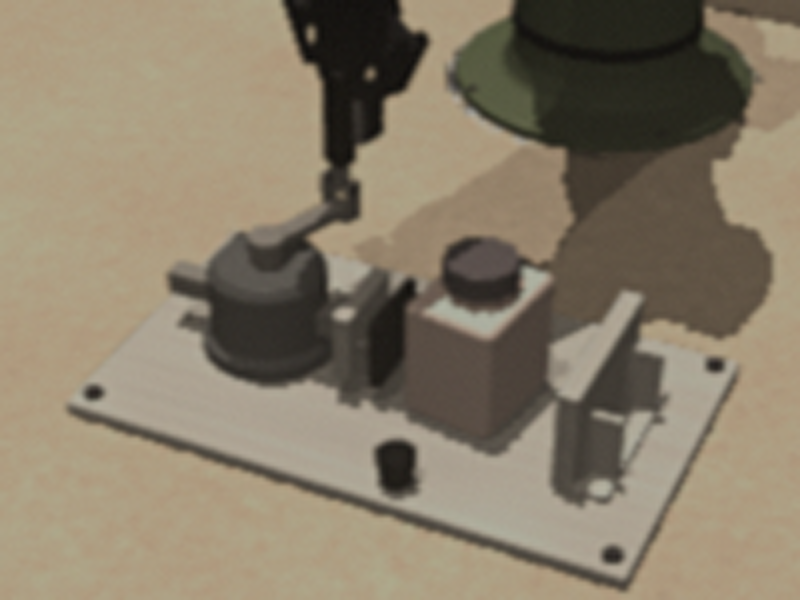

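```bash
python3 - <<'E'
import cv2
im=cv2.imread('pics/w6.png')[200:400,200:440]; cv2.imwrite('pics/w6c.png',cv2.resize(im,None,fx=3,fy=3,interpolation=cv2.INTER_CUBIC))
im=cv2.imread('pics/w6.png')
E
```

```text
(no output)
```

View pics/w6c.png

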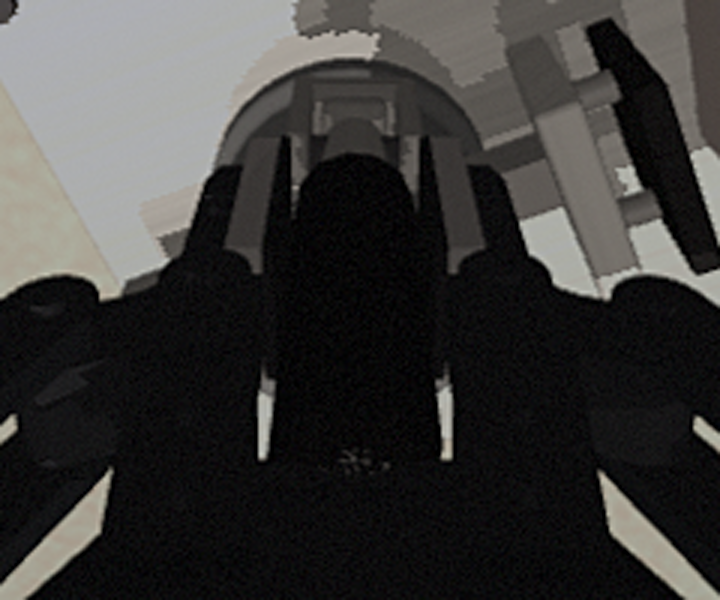

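The grip looks upright but seems to sit toward the pads' edge. I'll open, re-measure, and re-grasp it centred.

```bash
python3 -m inch '[{"dx":0,"dy":0,"dz":0,"rx":0,"ry":0,"rz":0,"hand":-0.1},{"dx":0,"dy":0,"dz":0,"rx":0,"ry":0,"rz":0,"hand":-0.1},{"dx":0,"dy":0,"dz":0,"rx":0,"ry":0,"rz":0,"hand":-0.1},{"dx":0,"dy":0,"dz":0,"rx":0,"ry":0,"rz":0,"hand":-0.1}]' 20; python3 look.py w7; python3 - <<'E'
import cv2
im=cv2.imread('pics/w7.png')[200:400,200:440]; cv2.imwrite('pics/w7c.png',cv2.resize(im,None,fx=3,fy=3,interpolation=cv2.INTER_CUBIC))
E
```

```text
clock: 10.55
position: [0.4316, -0.0301, 0.157]
tool_rot: [-3.141, -0.0, 2.786]
force: [-0.1, -0.6, 0.1]
grip_width: 0.0472
10.55 [ 0.4316 -0.0301  0.157 ] [-3.141 -0.     2.786] [-0.09 -0.64  0.14] [-0.32  0.35  0.31  2.17 -0.17  0.64  1.33] 0.04719045891506505
grip 0.77 [306.3 318.8] [ 0.4345 -0.0297  0.1913] [ 0.4845 -0.0479  0.122 ]
pivot 0.71 [255.2 317.9] [ 0.4339 -0.0299  0.1462] [ 0.4462 -0.0344  0.122 ]
gearbox 0.84 [266.6 316.8] [ 0.4339 -0.0305  0.1585] [ 0.454  -0.0381  0.122 ]
bottle 0.8 [203.7 459.6] [0.4575 0.0724 0.0928] [0.4432 0.062  0.122 ]
pad 0.62 [248.9 419.3] [0.4909 0.0378 0.0801] [0.4652 0.0304 0.122 ]
axis [ 0.006 -0.004  1.   ] 4879
   [ 0.4372 -0.0307  0.1475] 0.1563
   [ 0.4349 -0.0299  0.164 ] 0.1705
   [ 0.435  -0.0299  0.1765] 0.1818
   [ 0.4352 -0.0299  0.1864] 0.1907
   [ 0.4352 -0.03    0.1946] 0.1983
   [ 0.4353 -0.0301  0.2018] 0.2049
   [ 0.4359 -0.0302  0.2071] 0.2089
   [ 0.4384 -0.0315  0.2101] 0.2114
```

View pics/w7c.png

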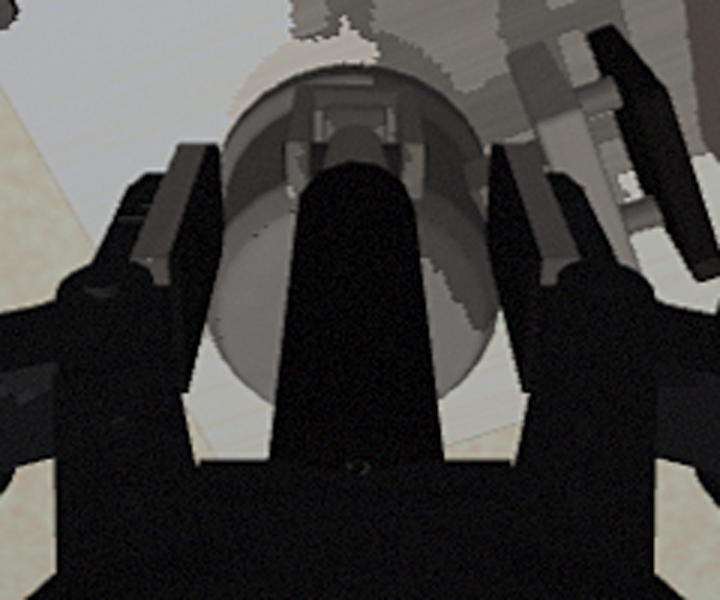

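```bash
python3 -m inch '[{"dx":-7,"dy":0,"dz":0,"rx":0,"ry":0,"rz":0,"hand":-0.1},{"dx":-7.5,"dy":-0.3,"dz":0,"rx":0,"ry":0,"rz":0,"hand":-0.1},{"dx":0,"dy":0,"dz":0,"rx":0,"ry":0,"rz":0,"hand":0.1},{"dx":0,"dy":0,"dz":0,"rx":0,"ry":0,"rz":0,"hand":0.4},{"dx":0,"dy":0,"dz":0,"rx":0,"ry":0,"rz":0,"hand":1},{"dx":0,"dy":0,"dz":0,"rx":0,"ry":0,"rz":0,"hand":1},{"dx":0,"dy":0,"dz":0,"rx":0,"ry":0,"rz":0,"hand":1}]' 35; python3 look.py w8
python3 - <<'E'
import numpy as np
R=70; st=np.array([R,0.0]); p=0.02
cur=np.round(R*np.array([np.cos(p),np.sin(p)]),1)
for k in range(1,41):
    a=p+.1*k; t=R*np.array([np.cos(a),np.sin(a)]); d=np.round(t-cur,1); cur=cur+d
    print((k,*d), end='\n' if k%10==0 else ' ')
# pad / fence estimate from top view
E
```

```text
clock: 11.65
position: [0.4454, -0.0354, 0.1572]
tool_rot: [3.141, 0.0, 2.786]
force: [0.8, 3.3, 1.5]
grip_width: 0.0232
11.65 [ 0.4454 -0.0354  0.1572] [3.141 0.    2.786] [0.77 3.26 1.53] [-0.3   0.37  0.31  2.14 -0.18  0.66  1.35] 0.02322895104207011
grip 0.64 [284.1 321.9] [ 0.4348 -0.0287  0.1969] [ 0.482  -0.0449  0.122 ]
pivot 0.96 [235.3 317.6] [ 0.4336 -0.0301  0.1517] [ 0.4463 -0.0348  0.122 ]
gearbox 0.6 [249.8 319.6] [ 0.4351 -0.0295  0.1664] [ 0.4567 -0.0372  0.122 ]
bottle 0.7 [190.2 462.2] [0.4623 0.0716 0.0916] [0.4489 0.0602 0.122 ]
pad 0.76 [233.  420.1] [0.4914 0.0368 0.0797] [0.4681 0.0285 0.122 ]
axis [ 0.086 -0.046 -0.995] 6014
   [ 0.4405 -0.0315  0.2105] 0.2122
   [ 0.4449 -0.0339  0.2101] 0.2109
   [ 0.4465 -0.0351  0.2095] 0.2105
   [ 0.4359 -0.0303  0.2055] 0.2093
   [ 0.4353 -0.0299  0.1967] 0.202
   [ 0.435  -0.0301  0.1856] 0.192
   [ 0.435  -0.0299  0.1709] 0.1792
   [ 0.4362 -0.0308  0.1501] 0.1619
(1, np.float64(-0.5), np.float64(7.0)) (2, np.float64(-1.2), np.float64(6.9)) (3, np.float64(-1.9), np.float64(6.7)) (4, np.float64(-2.5), np.float64(6.5)) 
[... 749 characters left out ...]
oat64(-4.5)) (24, np.float64(-4.9), np.float64(-5.1)) (25, np.float64(-4.3), np.float64(-5.4)) (26, np.float64(-3.8), np.float64(-5.9)) (27, np.float64(-3.2), np.float64(-6.3)) (28, np.float64(-2.5), np.float64(-6.5)) (29, np.float64(-1.9), np.float64(-6.7)) (30, np.float64(-1.2), np.float64(-6.9))
(31, np.float64(-0.5), np.float64(-7.0)) (32, np.float64(0.2), np.float64(-7.0)) (33, np.float64(0.9), np.float64(-6.9)) (34, np.float64(1.6), np.float64(-6.8)) (35, np.float64(2.3), np.float64(-6.7)) (36, np.float64(2.9), np.float64(-6.3)) (37, np.float64(3.5), np.float64(-6.1)) (38, np.float64(4.1), np.float64(-5.6)) (39, np.float64(4.7), np.float64(-5.3)) (40, np.float64(5.1), np.float64(-4.7))
```

Centred grasp. Now the first 0.5 rad of cranking.

```bash
python3 -m inch '[{"dx":-0.5,"dy":7,"dz":0,"rx":0,"ry":0,"rz":0,"hand":1},{"dx":-1.2,"dy":6.9,"dz":0,"rx":0,"ry":0,"rz":0,"hand":1},{"dx":-1.9,"dy":6.7,"dz":0,"rx":0,"ry":0,"rz":0,"hand":1},{"dx":-2.5,"dy":6.5,"dz":0,"rx":0,"ry":0,"rz":0,"hand":1},{"dx":-3.2,"dy":6.3,"dz":0,"rx":0,"ry":0,"rz":0,"hand":1}]' 35; python3 look.py w9
```

```text
clock: 12.55
position: [0.4651, -0.0075, 0.157]
tool_rot: [-3.141, -0.001, 2.785]
force: [-4.0, -1.6, 8.4]
grip_width: 0.0229
12.55 [ 0.4651 -0.0075  0.157 ] [-3.141e+00 -1.000e-03  2.785e+00] [-3.95 -1.59  8.43] [-0.35  0.4   0.3   2.09 -0.18  0.68  1.29] 0.02290600925849518
grip 0.65 [282.7 321.1] [ 0.4552 -0.0013  0.1947] [ 0.5004 -0.0171  0.122 ]
pivot 0.6 [232.  318.4] [ 0.4535 -0.0018  0.147 ] [ 0.464  -0.0056  0.122 ]
hub 0.29 [272.7 448.6] [0.5961 0.0921 0.0246] [0.5232 0.0672 0.122 ]
gearbox 0.81 [243.6 287. ] [ 0.4798 -0.0381  0.0856] [ 0.4646 -0.0279  0.122 ]
bottle 0.61 [179.7 432.3] [0.4616 0.0769 0.1054] [0.4555 0.0722 0.122 ]
pad 0.94 [222.6 393.3] [0.4941 0.0466 0.0808] [0.4746 0.0419 0.122 ]
axis [-0.116  0.051 -0.992] 5810
   [ 0.4685 -0.0083  0.2105] 0.2122
   [ 0.463  -0.0062  0.2102] 0.2114
   [ 0.4582 -0.0039  0.2095] 0.2108
   [ 0.4551 -0.0025  0.2061] 0.2085
   [ 0.4546 -0.0025  0.1978] 0.2026
   [ 0.4545 -0.0024  0.1872] 0.1931
   [ 0.4544 -0.0025  0.1734] 0.181
   [ 0.4548 -0.0025  0.1534] 0.1648
```

View pics/w9.png

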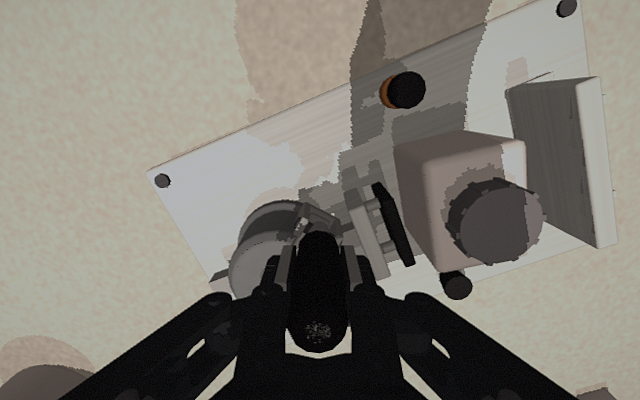

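The pad advances (its edge moved from col 420 to about 393), and the tangential resistance is about 4 N. Continuing.

```bash
python3 -m inch '[{"dx":-3.7,"dy":5.9,"dz":0,"rx":0,"ry":0,"rz":0,"hand":1},{"dx":-4.4,"dy":5.5,"dz":0,"rx":0,"ry":0,"rz":0,"hand":1},{"dx":-4.8,"dy":5,"dz":0,"rx":0,"ry":0,"rz":0,"hand":1},{"dx":-5.4,"dy":4.5,"dz":0,"rx":0,"ry":0,"rz":0,"hand":1},{"dx":-5.8,"dy":3.9,"dz":0,"rx":0,"ry":0,"rz":0,"hand":1}]' 35; python3 -m inch '[{"dx":-6.1,"dy":3.4,"dz":0,"rx":0,"ry":0,"rz":0,"hand":1},{"dx":-6.4,"dy":2.7,"dz":0,"rx":0,"ry":0,"rz":0,"hand":1},{"dx":-6.7,"dy":2.1,"dz":0,"rx":0,"ry":0,"rz":0,"hand":1},{"dx":-6.9,"dy":1.4,"dz":0,"rx":0,"ry":0,"rz":0,"hand":1},{"dx":-6.9,"dy":0.7,"dz":0,"rx":0,"ry":0,"rz":0,"hand":1}]' 35; python3 -m inch '[{"dx":-7,"dy":0,"dz":0,"rx":0,"ry":0,"rz":0,"hand":1},{"dx":-7,"dy":-0.7,"dz":0,"rx":0,"ry":0,"rz":0,"hand":1},{"dx":-6.9,"dy":-1.4,"dz":0,"rx":0,"ry":0,"rz":0,"hand":1},{"dx":-6.7,"dy":-2,"dz":0,"rx":0,"ry":0,"rz":0,"hand":1},{"dx":-6.4,"dy":-2.7,"dz":0,"rx":0,"ry":0,"rz":0,"hand":1}]' 35; python3 look.py w10;python3 - <<'E'
from h import *
for n in ["scene","top"]:
    im,d=bot.grab_frame(n); 
    im=im[120:270,240:440] if n=="scene" else im[160:290,240:420]
    save(n+'10.png',cv2.resize(im,None,fx=4,fy=4,interpolation=cv2.INTER_CUBIC))
E
```

```text
clock: 13.45
position: [0.4965, 0.0078, 0.1571]
tool_rot: [-3.141, -0.002, 2.786]
force: [-6.5, 3.2, 10.0]
grip_width: 0.023
clock: 13.95
position: [0.5313, 0.0061, 0.1571]
tool_rot: [3.142, -0.001, 2.786]
force: [-3.8, 5.1, 7.5]
grip_width: 0.0231
clock: 14.45
position: [0.561, -0.0123, 0.1571]
tool_rot: [3.141, -0.001, 2.786]
force: [-1.8, 4.8, 6.9]
grip_width: 0.0232
14.45 [ 0.561  -0.0123  0.1571] [ 3.141e+00 -1.000e-03  2.786e+00] [-1.78  4.81  6.86] [-0.29  0.53  0.29  1.85 -0.21  0.79  1.32] 0.02321751011020757
grip 0.95 [282.9 319. ] [ 0.5501 -0.0067  0.196 ] [ 0.596  -0.0233  0.122 ]
pivot 0.82 [234.8 318.2] [ 0.5502 -0.007   0.1488] [ 0.5617 -0.0112  0.122 ]
hub 0.57 [187.  219.4] [ 0.512  -0.0631  0.1082] [ 0.5101 -0.0574  0.122 ]
gearbox 0.73 [158.8 253.7] [ 0.5046 -0.0397  0.0863] [ 0.5014 -0.0303  0.122 ]
bottle 0.79 [ 71.3 419.6] [0.4892 0.0813 0.1037] [0.4889 0.0753 0.122 ]
pad 0.91 [104.1 393.5] [0.5043 0.0677 0.0756] [0.5004 0.0571 0.122 ]
axis [-0.071  0.019 -0.997] 5854
   [ 0.5629 -0.0118  0.2106] 0.2118
   [ 0.5588 -0.0105  0.2102] 0.211
   [ 0.5541 -0.0091  0.2094] 0.2104
   [ 0.5507 -0.007   0.2062] 0.2084
   [ 0.5501 -0.0069  0.1977] 0.2025
   [ 0.5502 -0.0068  0.1871] 0.1928
   [ 0.5501 -0.0069  0.1727] 0.1805
   [ 0.551  -0.0078  0.1525] 0.1635
```

View pics/scene10.png

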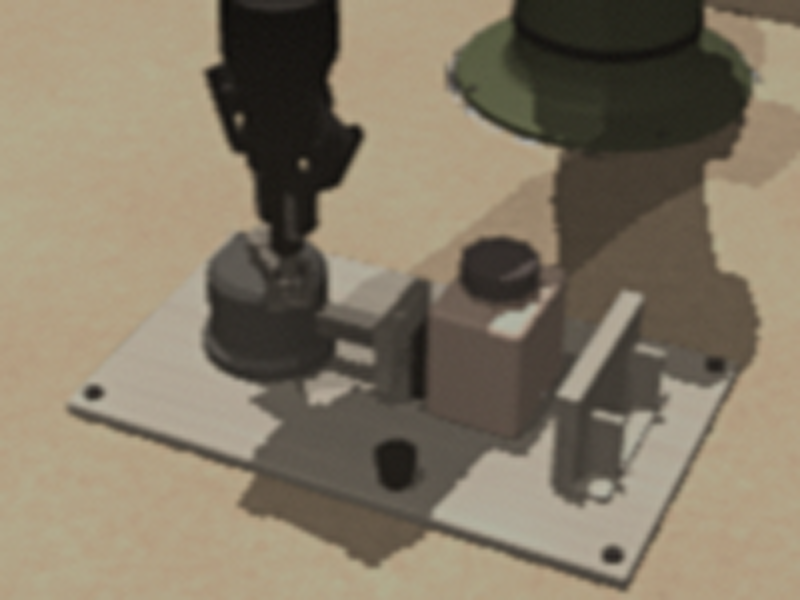

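View pics/w10.png

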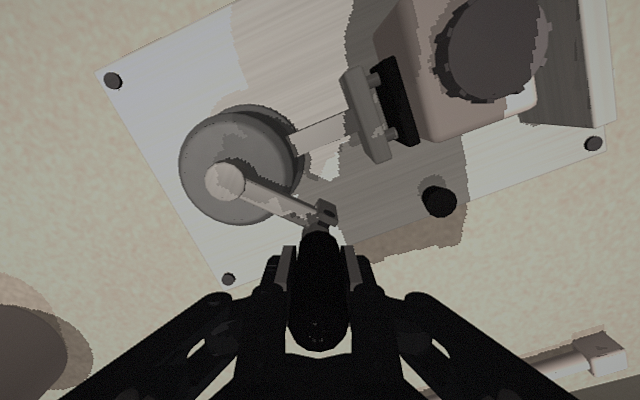

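The grip stays vertical, the pad has reached the bottle, and a clear gap to the fence remains. Travel so far is about 32 mm of at least 60, so I'll go on to about 3.4 rad.

```bash
python3 -m inch '[{"dx":-6.1,"dy":-3.4,"dz":0,"rx":0,"ry":0,"rz":0,"hand":1},{"dx":-5.8,"dy":-3.9,"dz":0,"rx":0,"ry":0,"rz":0,"hand":1},{"dx":-5.4,"dy":-4.5,"dz":0,"rx":0,"ry":0,"rz":0,"hand":1},{"dx":-4.9,"dy":-5.1,"dz":0,"rx":0,"ry":0,"rz":0,"hand":1},{"dx":-4.3,"dy":-5.4,"dz":0,"rx":0,"ry":0,"rz":0,"hand":1}]' 35; python3 -m inch '[{"dx":-3.8,"dy":-5.9,"dz":0,"rx":0,"ry":0,"rz":0,"hand":1},{"dx":-3.2,"dy":-6.3,"dz":0,"rx":0,"ry":0,"rz":0,"hand":1},{"dx":-2.5,"dy":-6.5,"dz":0,"rx":0,"ry":0,"rz":0,"hand":1},{"dx":-1.9,"dy":-6.7,"dz":0,"rx":0,"ry":0,"rz":0,"hand":1},{"dx":-1.2,"dy":-6.9,"dz":0,"rx":0,"ry":0,"rz":0,"hand":1}]' 35;  python3 -m inch '[{"dx":-0.5,"dy":-7,"dz":0,"rx":0,"ry":0,"rz":0,"hand":1},{"dx":0.2,"dy":-7,"dz":0,"rx":0,"ry":0,"rz":0,"hand":1},{"dx":0.9,"dy":-6.9,"dz":0,"rx":0,"ry":0,"rz":0,"hand":1},{"dx":1.6,"dy":-6.8,"dz":0,"rx":0,"ry":0,"rz":0,"hand":1}]' 35
python3 - <<'E'
from h import *
s=bot.observe(); print(s["clock"],s["position"],s["force"])
n="scene"
im,d=bot.grab_frame(n); np.save('pics/s11.npy',d)
save(n+'11.png',cv2.resize(im[120:270,240:440],None,fx=4,fy=4,interpolation=cv2.INTER_CUBIC))
im,d=bot.grab_frame("top"); np.save('pics/t11.npy',d)
save('top11.png',cv2.resize(im[160:290,240:420],None,fx=4,fy=4,interpolation=cv2.INTER_CUBIC))
E
```

```text
clock: 15.45
position: [0.5779, -0.0423, 0.1571]
tool_rot: [3.141, -0.001, 2.786]
force: [-1.3, 5.9, 6.4]
grip_width: 0.0229
clock: 15.95
position: [0.5785, -0.077, 0.1571]
tool_rot: [3.141, -0.001, 2.786]
force: [0.4, 5.9, 5.7]
grip_width: 0.0233
clock: 16.35
position: [0.5667, -0.1022, 0.1571]
tool_rot: [3.141, -0.001, 2.786]
force: [1.0, 6.2, 5.0]
grip_width: 0.0233
16.35 [ 0.56674368 -0.10219322  0.15713101] [1.04279631 6.23477079 5.01585213]
```

View pics/scene11.png

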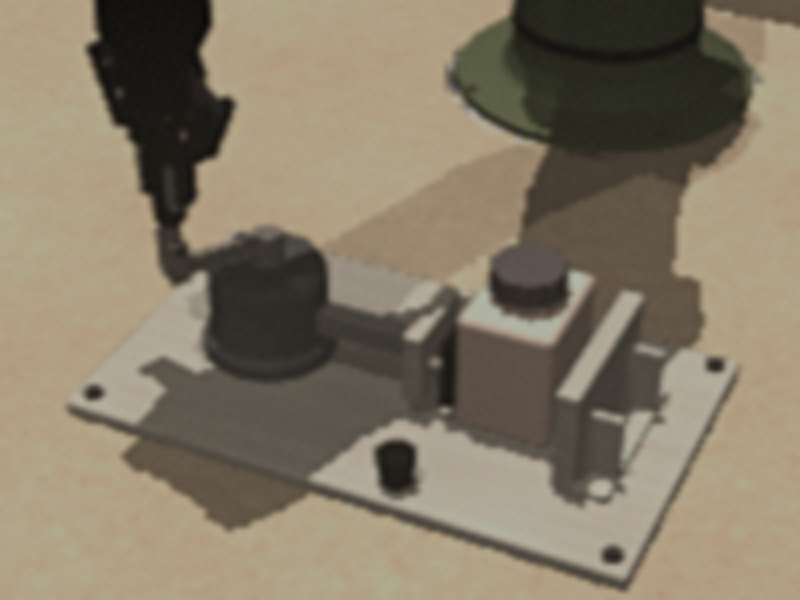

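View pics/top11.png

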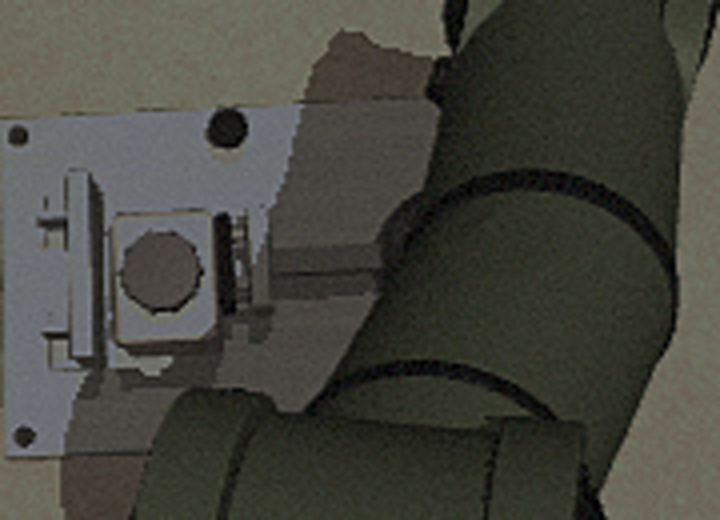

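```bash
python3 - <<'E'
import numpy as np
R=70
def tab(p,st,n):
    cur=R*np.array([np.cos(p),np.sin(p)])
    for k in range(1,n+1):
        a=p+st*k; t=R*np.array([np.cos(a),np.sin(a)]); d=np.round(t-cur,1); cur=cur+d
        print('%.2f(%.1f,%.1f)'%(a,*d), end='\n' if k%10==0 else ' ')
    print()
tab(3.42,.05,10); tab(3.92,.04,30)
E
```

```text
3.47(1.0,-3.3) 3.52(1.3,-3.3) 3.57(1.3,-3.2) 3.62(1.6,-3.2) 3.67(1.7,-3.1) 3.72(1.8,-2.9) 3.77(2.0,-2.9) 3.82(2.1,-2.8) 3.87(2.3,-2.7) 3.92(2.4,-2.5)

3.96(2.0,-2.0) 4.00(2.1,-1.8) 4.04(2.1,-1.8) 4.08(2.3,-1.7) 4.12(2.3,-1.6) 4.16(2.3,-1.5) 4.20(2.4,-1.5) 4.24(2.5,-1.3) 4.28(2.5,-1.2) 4.32(2.6,-1.1)
4.36(2.6,-1.0) 4.40(2.6,-1.0) 4.44(2.7,-0.8) 4.48(2.7,-0.7) 4.52(2.8,-0.6) 4.56(2.7,-0.4) 4.60(2.8,-0.4) 4.64(2.8,-0.3) 4.68(2.8,-0.1) 4.72(2.8,-0.0)
4.76(2.8,0.0) 4.80(2.8,0.2) 4.84(2.8,0.3) 4.88(2.7,0.4) 4.92(2.8,0.6) 4.96(2.7,0.6) 5.00(2.7,0.7) 5.04(2.7,0.9) 5.08(2.6,0.9) 5.12(2.6,1.1)
```

```bash
cat > t.py <<'E'
from h import *
s=bot.observe(); p=s["position"][:2]-np.array([.5105,-.06]); r=np.hypot(*p); e=p/r; t=np.array([e[1],-e[0]])
print('clk %.2f psi %.3f r %.4f  Ft %.2f Fr %.2f Fz %.2f'%(s["clock"],(np.radians(159.6)-np.arctan2(p[1],p[0]))%(2*np.pi),r,-s["force"][:2]@t,s["force"][:2]@e,s["force"][2]))
E
python3 t.py
python3 -m inch '[{"dx":1,"dy":-3.3,"dz":0,"rx":0,"ry":0,"rz":0,"hand":1},{"dx":1.3,"dy":-3.3,"dz":0,"rx":0,"ry":0,"rz":0,"hand":1},{"dx":1.3,"dy":-3.2,"dz":0,"rx":0,"ry":0,"rz":0,"hand":1},{"dx":1.6,"dy":-3.2,"dz":0,"rx":0,"ry":0,"rz":0,"hand":1},{"dx":1.7,"dy":-3.1,"dz":0,"rx":0,"ry":0,"rz":0,"hand":1}]' 35 | head -1; python3 t.py
python3 -m inch '[{"dx":1.8,"dy":-2.9,"dz":0,"rx":0,"ry":0,"rz":0,"hand":1},{"dx":2,"dy":-2.9,"dz":0,"rx":0,"ry":0,"rz":0,"hand":1}]' 35 | head -1; python3 t.py
```

```text
clk 16.45 psi 3.444 r 0.0703  Ft 0.00 Fr -1.60 Fz 6.43
clock: 16.95
clk 16.95 psi 3.676 r 0.0704  Ft 5.59 Fr -3.01 Fz 3.79
clock: 17.15
clk 17.15 psi 3.774 r 0.0704  Ft 5.06 Fr -3.78 Fz 5.71
```

```bash

python3 -m inch '[{"dx":2.1,"dy":-2.8,"dz":0,"rx":0,"ry":0,"rz":0,"hand":1},{"dx":2.3,"dy":-2.7,"dz":0,"rx":0,"ry":0,"rz":0,"hand":1},{"dx":2.4,"dy":-2.5,"dz":0,"rx":0,"ry":0,"rz":0,"hand":1}]' 35 | head -1; python3 t.py
python3 - <<'E'
from h import *
im,d=bot.grab_frame("top"); 
save('top12.png',cv2.resize(im[160:290,240:360],None,fx=5,fy=5,interpolation=cv2.INTER_CUBIC)[:600])
im,d=bot.grab_frame("scene"); 
save('s12.png',cv2.resize(im[160:260,320:440],None,fx=6,fy=6,interpolation=cv2.INTER_CUBIC))
E
```

```text
clock: 17.45
clk 17.45 psi 3.922 r 0.0705  Ft 4.90 Fr -2.69 Fz 4.03
```

View pics/top12.png

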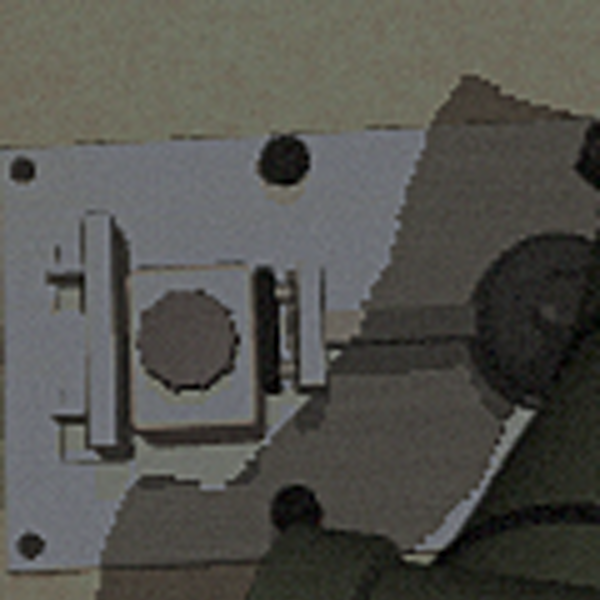

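View pics/s12.png

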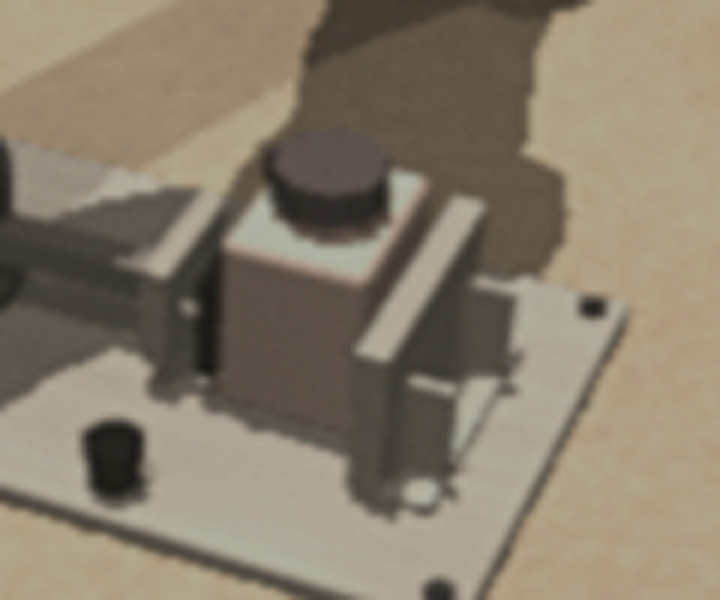

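The bottle is near the fence with a small gap left (bottle edge col about 130, fence about 118 in the top crop). From here, small increments.

```bash

python3 -m inch '[{"dx":2,"dy":-2,"dz":0,"rx":0,"ry":0,"rz":0,"hand":1},{"dx":2.1,"dy":-1.8,"dz":0,"rx":0,"ry":0,"rz":0,"hand":1},{"dx":2.1,"dy":-1.8,"dz":0,"rx":0,"ry":0,"rz":0,"hand":1}]' 35 | head -1; python3 t.py
```

```text
clock: 17.85
clk 17.85 psi 4.040 r 0.0705  Ft 4.86 Fr -4.44 Fz 3.41
```

```bash

python3 -m inch '[{"dx":2.3,"dy":-1.7,"dz":0,"rx":0,"ry":0,"rz":0,"hand":1},{"dx":2.3,"dy":-1.6,"dz":0,"rx":0,"ry":0,"rz":0,"hand":1},{"dx":2.3,"dy":-1.5,"dz":0,"rx":0,"ry":0,"rz":0,"hand":1}]' 35 | head -1; python3 t.py
```

```text
clock: 18.15
clk 18.15 psi 4.159 r 0.0706  Ft 5.39 Fr -5.25 Fz 2.36
```

```bash

python3 -m inch '[{"dx":2.4,"dy":-1.5,"dz":0,"rx":0,"ry":0,"rz":0,"hand":1},{"dx":2.5,"dy":-1.3,"dz":0,"rx":0,"ry":0,"rz":0,"hand":1}]' 35 | head -1; python3 t.py
```

```text
clock: 18.35
clk 18.35 psi 4.238 r 0.0706  Ft 5.37 Fr -4.85 Fz 2.44
```

```bash

python3 -m inch '[{"dx":2.5,"dy":-1.1,"dz":0,"rx":0,"ry":0,"rz":0,"hand":1},{"dx":2.6,"dy":-1,"dz":0,"rx":0,"ry":0,"rz":0,"hand":1}]' 35 | head -1; python3 t.py
```

```text
clock: 18.55
clk 18.55 psi 4.315 r 0.0706  Ft 5.83 Fr -2.66 Fz 3.06
```

```bash

python3 -m inch '[{"dx":2.6,"dy":-0.8,"dz":0,"rx":0,"ry":0,"rz":0,"hand":1},{"dx":2.6,"dy":-0.9,"dz":0,"rx":0,"ry":0,"rz":0,"hand":1}]' 35 | head -1; python3 t.py
```

```text
clock: 18.75
clk 18.75 psi 4.393 r 0.0705  Ft 4.86 Fr -3.15 Fz 2.34
```

```bash

python3 -m inch '[{"dx":2.7,"dy":-0.7,"dz":0,"rx":0,"ry":0,"rz":0,"hand":1},{"dx":2.7,"dy":-0.6,"dz":0,"rx":0,"ry":0,"rz":0,"hand":1}]' 35 | head -1; python3 t.py; python3 - <<'E'
from h import *
im,d=bot.grab_frame("top"); 
save('top13.png',cv2.resize(im[160:290,240:360],None,fx=5,fy=5,interpolation=cv2.INTER_CUBIC)[:600])
im,d=bot.grab_frame("wrist"); save('w13.png',im)
E
```

```text
clock: 18.95
clk 18.95 psi 4.467 r 0.0705  Ft 7.22 Fr -1.04 Fz -0.37
```

View pics/top13.png

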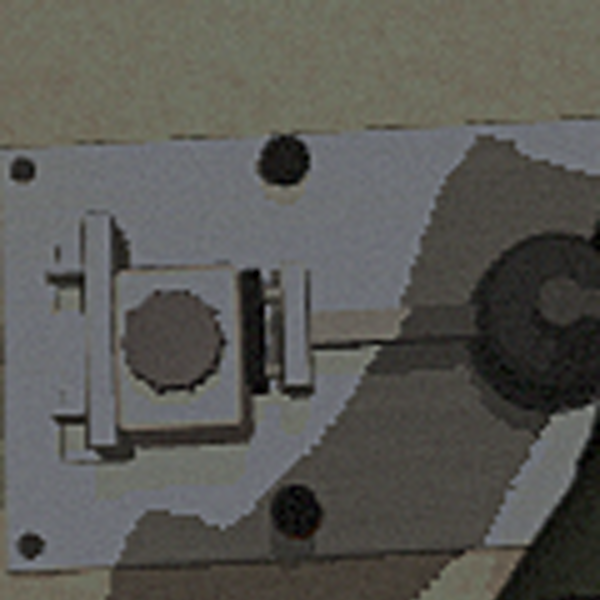

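View pics/w13.png

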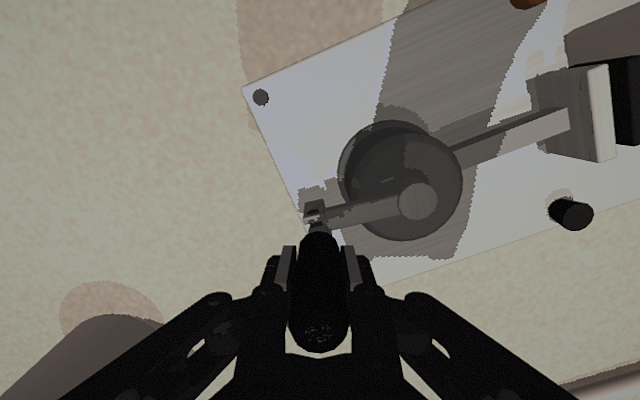

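The bottle now meets the fence (cols 116–118), and the resistance has risen from about 5.2 to 7.2 N. From here, one small row at a time.

```bash

python3 -m inch '[{"dx":1.4,"dy":-0.3,"dz":0,"rx":0,"ry":0,"rz":0,"hand":1}]' 35 | head -1; python3 t.py
```

```text
clock: 19.15
clk 19.15 psi 4.484 r 0.0705  Ft 8.94 Fr -1.58 Fz -1.72
```

```bash

python3 -m inch '[{"dx":1,"dy":-0.2,"dz":0,"rx":0,"ry":0,"rz":0,"hand":1}]' 35 | head -1; python3 t.py
```

```text
clock: 19.25
clk 19.25 psi 4.498 r 0.0705  Ft 8.86 Fr -2.15 Fz -1.78
```

The rise of about 3.7 N corresponds to roughly 16 N on the pad, and the geometric estimate of 15 N agrees. I'll hold, release and retreat upward.

```bash

python3 -m inch '[{"dx":0,"dy":0,"dz":0,"rx":0,"ry":0,"rz":0,"hand":1},{"dx":0,"dy":0,"dz":0,"rx":0,"ry":0,"rz":0,"hand":1}]' 35; python3 t.py
python3 -m inch '[{"dx":0,"dy":0,"dz":0,"rx":0,"ry":0,"rz":0,"hand":0.2},{"dx":0,"dy":0,"dz":0,"rx":0,"ry":0,"rz":0,"hand":0},{"dx":0,"dy":0,"dz":0,"rx":0,"ry":0,"rz":0,"hand":-0.1},{"dx":0,"dy":0,"dz":0,"rx":0,"ry":0,"rz":0,"hand":-0.2},{"dx":0,"dy":0,"dz":0,"rx":0,"ry":0,"rz":0,"hand":-0.3},{"dx":0,"dy":0,"dz":0,"rx":0,"ry":0,"rz":0,"hand":-0.3}]' 35; python3 look.py w14
```

```text
clock: 19.45
position: [0.5005, -0.1298, 0.1572]
tool_rot: [3.141, 0.002, 2.786]
force: [7.8, 0.7, -1.6]
grip_width: 0.023
clk 19.45 psi 4.499 r 0.0705  Ft 7.65 Fr -1.83 Fz -1.61
clock: 20.05
position: [0.4995, -0.1297, 0.1571]
tool_rot: [-3.142, -0.0, 2.786]
force: [-0.0, 1.0, 0.3]
grip_width: 0.0557
20.05 [ 0.4995 -0.1297  0.1571] [-3.142 -0.     2.786] [-0.04  1.    0.26] [-0.08  0.47  0.3   1.97 -0.2   0.73  1.55] 0.055662554767191
grip 0.59 [290.7 321.7] [ 0.4919 -0.1242  0.1967] [ 0.541  -0.1412  0.122 ]
pivot 0.66 [238.6 320.8] [ 0.4924 -0.1242  0.1466] [ 0.5034 -0.128   0.122 ]
hub 0.56 [211.  425.4] [ 0.5154 -0.0555  0.1072] [ 0.5084 -0.059   0.122 ]
gearbox 0.77 [175.6 387. ] [ 0.4886 -0.0703  0.0861] [ 0.4778 -0.0754  0.122 ]
bottle 0.69 [ 74.3 607.1] [0.4745 0.0908 0.0804] [0.4649 0.0545 0.122 ]
pad 0.93 [106.3 604.2] [0.4955 0.0877 0.0802] [0.4819 0.0519 0.122 ]
axis [-0.161  0.036  0.986] 5906
   [ 0.4937 -0.1252  0.1513] 0.1637
   [ 0.4927 -0.1248  0.171 ] 0.1797
   [ 0.4928 -0.1249  0.1853] 0.192
   [ 0.4928 -0.1249  0.1962] 0.2015
   [ 0.4934 -0.125   0.2049] 0.2098
   [ 0.5046 -0.129   0.2096] 0.211
   [ 0.5016 -0.1281  0.2101] 0.2114
   [ 0.4968 -0.1273  0.2104] 0.2318
```

View pics/w14.png

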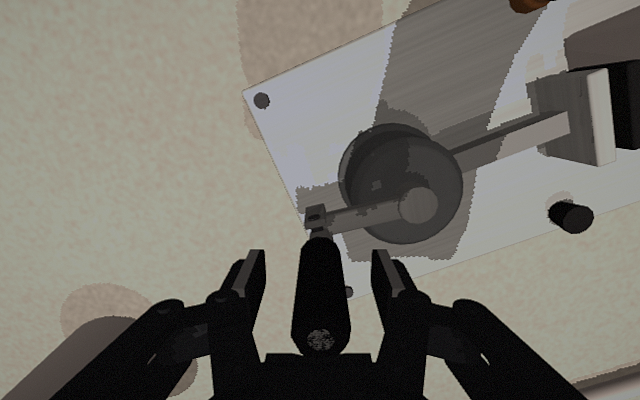

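The grip stands free between the open fingers (fingers at cols 265 and 372). Retreating straight up.

```bash

python3 -m inch '[{"dx":0,"dy":0,"dz":-10,"rx":0,"ry":0,"rz":0,"hand":-0.3},{"dx":0,"dy":0,"dz":-20,"rx":0,"ry":0,"rz":0,"hand":-0.3},{"dx":0,"dy":0,"dz":-25,"rx":0,"ry":0,"rz":0,"hand":-0.3},{"dx":0,"dy":0,"dz":-25,"rx":0,"ry":0,"rz":0,"hand":-0.3},{"dx":0,"dy":0,"dz":-25,"rx":0,"ry":0,"rz":0,"hand":-0.3},{"dx":0,"dy":0,"dz":-20,"rx":0,"ry":0,"rz":0,"hand":-0.3},{"dx":0,"dy":0,"dz":0,"rx":0,"ry":0,"rz":0,"hand":-0.3}]' 35; python3 look.py w15; python3 - <<'E'
from h import *
im,d=bot.grab_frame("scene"); save('s15.png',cv2.resize(im[120:270,240:440],None,fx=4,fy=4,interpolation=cv2.INTER_CUBIC))
E
```

```text
clock: 21.15
position: [0.5006, -0.1301, 0.2852]
tool_rot: [3.14, 0.004, 2.785]
force: [0.3, -0.4, -0.5]
grip_width: 0.0555
21.15 [ 0.5006 -0.1301  0.2852] [3.14  0.004 2.785] [ 0.26 -0.45 -0.47] [-0.14  0.3   0.35  1.83 -0.12  1.02  1.48] 0.05551706259954987
grip 0.97 [200.4 318.8] [ 0.4925 -0.1251  0.2076] [ 0.5189 -0.1345  0.122 ]
pivot 0.91 [185.6 318.9] [ 0.4923 -0.1247  0.1649] [ 0.5034 -0.1286  0.122 ]
hub 0.98 [165.8 384.1] [ 0.5111 -0.0555  0.1071] [ 0.507  -0.0576  0.122 ]
gearbox 0.63 [152.8 367.8] [ 0.4958 -0.0657  0.0853] [ 0.4882 -0.0694  0.122 ]
bottle 0.98 [ 82.6 514.9] [0.4797 0.1077 0.08  ] [0.4731 0.0825 0.122 ]
pad 0.64 [104.9 508.9] [0.5038 0.106  0.0659] [0.4915 0.0739 0.122 ]
axis [ 0.234 -0.135 -0.963] 1159
   [ 0.4963 -0.1254  0.2104] 0.2122
   [ 0.4998 -0.1272  0.2101] 0.2117
   [ 0.5023 -0.1288  0.2099] 0.2115
   [ 0.5058 -0.1311  0.2098] 0.211
   [ 0.4969 -0.1296  0.2045] 0.2103
   [ 0.4925 -0.1247  0.1896] 0.1984
   [ 0.4925 -0.1252  0.1713] 0.1823
   [ 0.4946 -0.1281  0.149 ] 0.1615
```

View pics/s15.png

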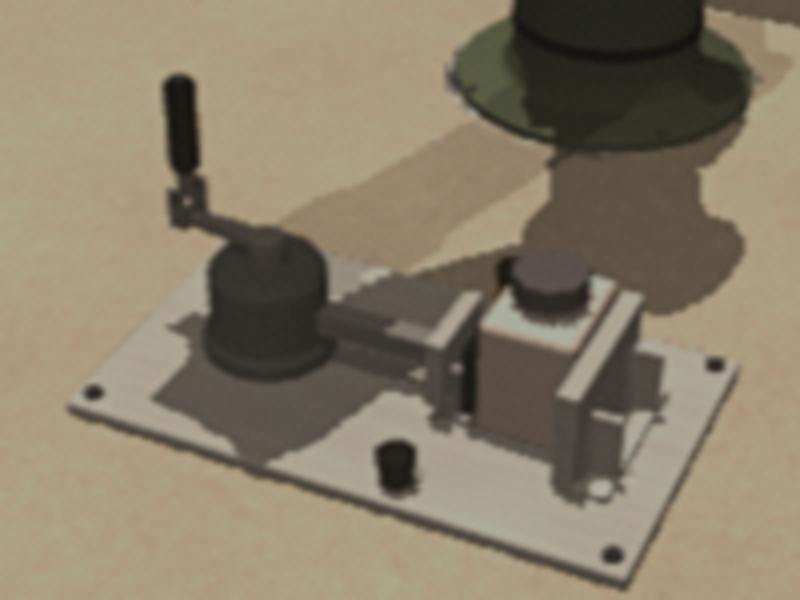

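View pics/w15.png

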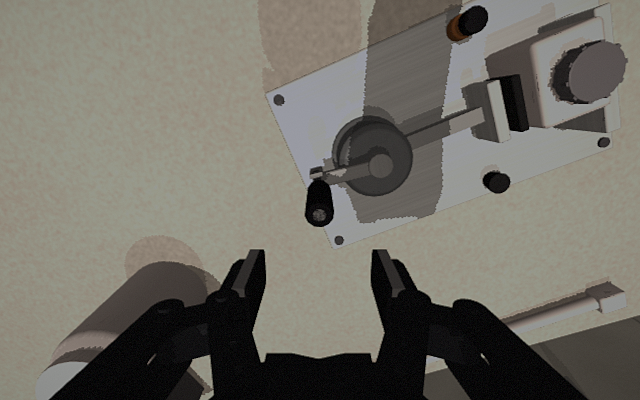

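The grip stands upright (crop (180,125)), the bottle is between pad and fence, and the robot is clear. Handing in.

```bash
python3 -c "
from workcell import bot
print(bot.job_done()); print(bot.observe()['clock'])"
```

```text
the job is handed in; nothing more can be done
None
the job is handed in; nothing more can be done
```

The bottle is clamped against the fence with an estimated 15–18 N, the grip is standing upright, and I handed the job in at about 21 s of the 72 s allowed. `job_done` gave no verdict.

- **Grip:** It started about 0.33 rad up rather than folded flat. I swung it to upright (about 1.56 rad by the wrist depth). It sat near the edge of the finger pads, so I opened and re-gripped it centred.
- **Cranking:** I turned it about 4.5 rad clockwise with the tool's orientation fixed. I slowed down before the fence and took the last rows one at a time.
- **Clamping force:** Sideways resistance on the grip rose from about 5.2 N to 8.9 N, which works out to roughly 16 N on the pad. The turn past fence contact suggests about 15 N. Both are estimates, because the pad force cannot be measured directly and the force readings vary by about ±0.5 N.
- **Last checks:** After letting go and lifting clear, the pictures showed:
  - the grip vertical and free of the fingers;
  - the bottle upright between pad and fence;
  - the vial and stopper looking undisturbed; I did not re-measure any of the bystanders.

  The tool force was near zero, so the robot was touching nothing.

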